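# Draw the sliding lid off the tea box

## Robot

A 6-joint arm with a two-finger parallel gripper is mounted at the origin on the work surface. World frame = base frame: x ahead of the robot, y to its left, z up, the work surface at z = 0. Lengths are in mm, angles in rad, forces in N, time in s.
With the tool pointing down it reaches from about 400 to 925 mm from the base axis. Payload 12.5 kg.
Tool frame: the origin (TCP) lies at the very end of the fingers, on their centre line; the grasp point (between the pads) lies 19 mm behind it; x points along the fingers, y is the direction in which the jaws open and shut, and the axes are right-handed (so a half turn about x gives the same grasp; the last joint's range is limited). The gripper opens to 95 mm and grips with 3 to 60 N. Pads are 20 mm wide; open, the fingers measure 119 mm over their backs; the gripper's body (75 mm by 180 mm) begins 59 mm behind the grasp point.
Start: joints at [-1.287, 0.491, 1.559, -0, 1.092, -0.106], TCP at [237.526, -578.125, 214.661] pointing down, gripper open.
Joint ranges: [-3.1, 3.1], [-0.84, 2.19], [0.05, 2.79], [-1.13, 4.28], [0.06, 2.93], [-2.69, 2.69]. Speed limits (rad/s): [2.22, 2.22, 2.79, 3.14, 3.14, 3.14].

## Interface

Orientations are given as [roll, pitch, yaw] about the fixed x, y, z axes, in that order (R = Rz(yaw) Ry(pitch) Rx(roll)).
In Python, from cell import * gives the robot as it stands.
- The arm moves only by the tool step_arm, never from a script. Its argument "steps" is a list of rows, each a list of 4 numbers: the shift along the tool's x, y, z in units of 50 mm (1.0 is 50 mm), then the turn about the tool's x in units of 8 degrees (1.0 is 8 degrees). A call has 1 to 20 rows; each row shifts and turns the commanded pose from where the row before left it, along the tool's axes as they then stand; what a row does not reach is not made up. A row lasts 1/8 s, in which the tool goes at most 62.5 mm and 10.7 degrees, less where a joint would pass 70% of its speed; a pose out of reach is approached as far as the arm can. A call is refused whole if a number of a shift passes 1 or a number of a turn 1, either way. A call with a gripper value outside its range is refused whole. "jaw" is the closure, from 0 (fully open) to 1 (shut), set as the call begins (left out, the last holds). The fingers move at their own pace and stop on an object; the grip force is fixed at half the most. Time passes only in rows, so rows that do not move let the fingers close. It gives the time, the measured TCP pose, the force and the opening at its end, in the units of the state.
- state(): the state, without advancing time (a new reading comes with each control period).
- read_camera(name): name is "scene" or "side" or "wrist"; returns the picture (480x640x3 uint8, red, green, blue); there is no depth.
- camera_info(name): a dict with "mtx" (3x3 intrinsics, pixels), "eye" and "attitude" of the camera in the world; the wrist camera has in their place "hand_eye" (4x4, takes a point from camera to tool coordinates, whose origin is the TCP and whose axes are the tool frame's). Camera axes: x right, y down, z forward; pixel columns grow to the right and rows downward; lengths in mm; the calibration is good to about 2 mm. A picture is of the moment at which its call begins: read the wrist's pose just before it. camera_info takes no time and is no camera call.
- job_done(): hands the job in, once; it reports no verdict.
The state is a dict: "t": time; "joints": joint angles; "qvel": joint speeds; "tau": joint torques, N m; "eef_pos": TCP position; "tcp_rot": TCP orientation; "ft_force": force on the tool from outside, world axes, zero at the start; "moment": the same for the moment, N m; "opening": opening from 0.0 (shut) to 1.0 (fully open).
Only numpy, scipy, OpenCV 4.12 (cv2) and the standard library are available. Lean on these libraries where they do the work, as an engineer would, in place of code of your own. Each camera call takes 0.05 s, during which the arm holds its last target.

## Task

Open the wooden tea box for refilling: ease the grip end of its sliding lid up over the stop lip without wrenching the lid against its grooves, draw the lid out along the grooves until it is clear of the box, and lay it down gently and flat, grip bar up, in the middle of the round trivet. Leave everything else on the ledge where it is.

Things in the scene. Friction and masses are not known exactly. Their poses are not given: they have to be found in the camera images.
- tea_box: Beech tea box, 197 mm long, 90 mm wide, 78 to 84 mm high; grippy feet, it does not shift. Origin: centre of the underside, x along the box, z up. The lid leaves towards -x (the low lip end); the closed tail wall is at x = +92 to +100 mm. The lid lies on ledges 62 mm above the underside, between side walls 72 mm apart (tops at 73.5 mm). Rows of sachets inside, below 50 mm.
- box_bead (a point): Front end of the bead on the box's -y side, lid-top height (box x -44, y -31, z 69 mm). A 5 mm thick bead runs along each side wall from here to the tail and hangs over the lid's edges by 5 mm: 62 mm between beads. Play from lid top to bead undersides: 3.7 to 9.7 mm, always the lip's height + 1.2 mm, not measured. Past it the wood does not give. Ahead of here the lid's end can rise.
- box_lip (a point): Foot of the stop lip, mid-width, at lid-underside height (box x -94, y 0, z 62 mm). The lip is a strip across the box's end, 7 mm thick (x -97.5 to -90.5), standing in front of the lid's end edge: its top is 2.5 to 8.5 mm above the lid's underside, differs from box to box and is not measured. The lid slides out only when raised above it; a fixed lift catches the lip or strains the beads, so feel.
- lid: Sliding lid: loose flat beech panel 178 mm long (x), 70 wide (y), 7 thick, 70 to 140 g, shut in the grooves (play 1 mm each side, 1 to 3 mm each end). Origin: centre of its underside, z up; -x points to the lip end. Across its top at x = -66 mm stands the grip bar, 14 mm thick along x, 50 long in y, 22 high: pinch it from above, fingers closing along x. Held there (40 N) it can be carried.
- lid_grip (a point): Centre of the top face of the lid's grip bar: 29 mm above the lid's underside, 66 mm from the lid's centre towards the lip end. Axes as the lid.
- lid_front (a point): Middle of the lower edge of the lid at its lip end (lid x = -89 mm). Axes as the lid.
- lid_tail (a point): Middle of the lower edge of the lid at its tail end (lid x = +89 mm). Axes as the lid.
- trivet: Round silicone trivet, 170 mm across, 8 mm thick, with a honeycomb face; lies flat and does not shift. Origin: centre of its underside. It may lie near the robot on its right or farther out in the middle, having changed places with the plates.
- plate_low: Lower of two stacked white melamine plates, 180 mm across, each 15 mm high, loose. Origin: centre of its underside. Bystander.
- plate_top: Upper plate of the stack, same size. Origin: centre of its underside. Bystander.
- tablespoon: Steel tablespoon, 190 mm long, lying loose on the ledge along its x axis. Bystander.
- glass_box: Small square glass container with a white clip lid, 85 x 85 mm, 64 mm high, loose. Origin: centre of its underside. Bystander.
- tea_glass: Small tea glass, 62 mm across, 80 mm high, loose. Origin: centre of its underside. Bystander.
- mug: White mug, 80 mm across with a handle, 92 mm high, loose. Origin: centre of its underside. Bystander.
- salt: Steel salt shaker, 46 mm across, 81 mm high, loose. Origin: centre of its underside. Bystander.
- sugar_jar: Lidded glass sugar jar, 80 mm across, 110 mm high, loose. Origin: centre of its underside. Bystander.
Not all that is in view belongs to the job. What is meant by the lid is not green or pink, and is the smaller of those in its own colour.

How it is judged (in metres and radians):
On the way, in this order (a step that is already met when the one before it is completed fails the run):
1. the lid's end is over the stop lip and at least 40 mm out of the box, its tail still running in the grooves (x of lid_front in the frame of tea_box below -0.135 m and x of lid_tail in the frame of tea_box above -0.035 m and z of lid_tail in the frame of tea_box below 0.075 m).
2. the lid is drawn clear of the box, its tail past the stop lip (x of lid_tail in the frame of tea_box below -0.1 m).
At the end, for the whole second after the job is handed in: The lid lies released and at rest flat on the trivet, grip bar up (tilt under 0.06 rad, underside on the trivet's top within 4 mm), its centre within 35 mm of the trivet's centre; plates, spoon, glass container, tea glass, mug, salt shaker and sugar jar are within 30 mm of where they stood (horizontal distance between lid and trivet below 0.035 m and z of lid in the frame of trivet between 0.004 and 0.012 m and angle between lid's own z axis and vertical below 0.06 rad and linear speed of lid below 0.02 m/s and angular speed of lid below 0.1 rad/s and distance of each of plate_low, plate_top, tablespoon, glass_box, tea_glass, mug, salt, sugar_jar from where it was at the start of the episode below 0.03 m); the robot touches nothing.
It fails at once if the lid is wrenched against the box: more than 30 N between them (contact force between lid and tea_box above 30 N).
It fails at once if the lid is slammed down: more than 120 N between lid and trivet (contact force between lid and trivet above 120 N).
It fails at once if the lid is dropped: out of the fingers it falls faster than 0.45 m/s (a fall of about 10 mm) (contact force between lid and the fingers below 0.05 N and linear speed of lid above 0.45 m/s).
It fails at once if a bystander is knocked out of place or over (distance of any of plate_low, plate_top, tablespoon, glass_box, tea_glass, mug, salt, sugar_jar from where it was at the start of the episode above 0.03 m or angle between any of tea_glass, mug, salt, sugar_jar's own z axis and vertical above 0.5 rad).
It also fails if it takes over 64 s, if anything falls off the work surface, if the arm or the gripper's body presses on something with over 40 N, if the wrist force passes 120 N, or if a joint passes its speed limit or range.

## Working session

There is one attempt and no reset: what is moved stays moved. The work goes in short steps, Python scripts to look and compute and a tool call to move; the robot and the scene stay as the last step left them, time stands still between calls to the robot, and variables do not carry over. Pictures are saved under pics/ and viewed, and the job is handed in when it is done.

Besides the shell and the picture viewer there is one more tool, called in YAML: its name, and indented under it one key for each argument. step_arm: Moves the arm, as the interface text tells. Its arguments: {"type":"object","properties":{"steps":{"type":"array","items":{"type":"array","items":{"type":"number"}}},"jaw":{"type":"number"}},"required":["steps"]}

```bash
mkdir -p pics; ls; python3 - <<'E'
from cell import *
import cv2,numpy as np
np.set_printoptions(precision=4,suppress=True)
s=state();print(s)
for n in("scene","side","wrist"):
    im=read_camera(n);cv2.imwrite(f"pics/{n}0.png",im[:,:,::-1]);print(n,camera_info(n))
E
```

```text
pics
{'t': 0.0, 'joints': array([-1.2866,  0.4916,  1.5595, -0.    ,  1.0917, -0.1056]), 'qvel': array([0.0006, 0.0002, 0.0009, 0.0008, 0.    , 0.0003]), 'tau': array([  0.0024, -61.2644, -25.8176,   0.0692,   0.0483,  -0.0001]), 'eef_pos': array([ 237.4485, -577.8593,  214.0405]), 'tcp_rot': array([-1.6574,  1.5696,  1.874 ]), 'ft_force': array([0.2598, 0.1083, 0.0682]), 'moment': array([-0.0005, -0.0445,  0.0186]), 'opening': 1.0026243588971058}
scene {'mtx': array([[543.3013,   0.    , 322.1597],
       [  0.    , 543.3013, 226.9902],
       [  0.    ,   0.    ,   1.    ]]), 'eye': array([ 986.4055, -743.0533, 1158.1768]), 'attitude': array([-2.4393, -0.0134,  0.6168])}
side {'mtx': array([[542.8847,   0.    , 312.8064],
       [  0.    , 542.8847, 239.3276],
       [  0.    ,   0.    ,   1.    ]]), 'eye': array([-195.0913,  994.985 ,  768.9975]), 'attitude': array([-2.0858, -0.0069, -2.5272])}
wrist {'mtx': array([[397.777 ,   0.    , 315.6957],
       [  0.    , 397.777 , 242.2497],
       [  0.    ,   0.    ,   1.    ]]), 'hand_eye': array([[  -0.0001,   -0.2476,    0.9689, -171.2998],
       [   1.    ,    0.0014,    0.0004,   -0.3353],
       [  -0.0015,    0.9689,    0.2476,  -68.8595],
       [   0.    ,    0.    ,    0.    ,    1.    ]])}
```

View pics/scene0.png

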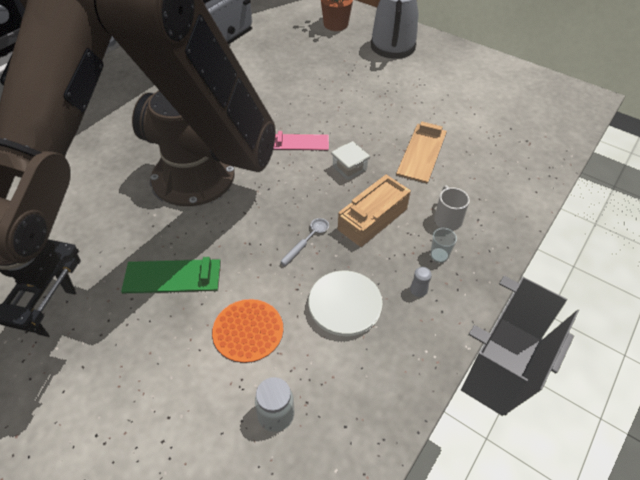

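View pics/side0.png

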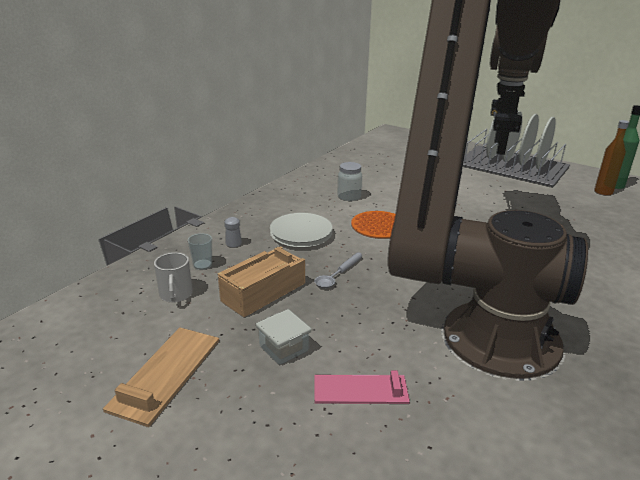

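View pics/wrist0.png

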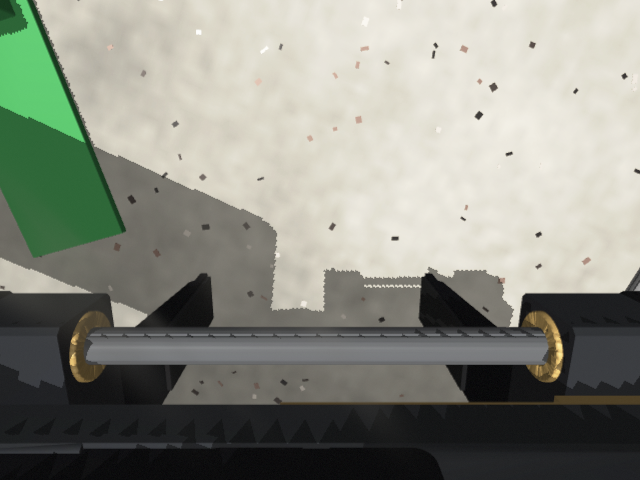

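Candidates for the lid in the scene view:
- green panel at (170,277)
- pink panel at (303,142)
- larger beech panel lying loose at (423,152)
- beech lid in the box at (373,208), with its bar near (358,212)

I choose the one in the box and will check it in close crops.

```bash
python3 - <<'E'
import cv2
a=cv2.imread("pics/scene0.png")[165:255,325:425];cv2.imwrite("pics/c1.png",cv2.resize(a,None,fx=6.5,fy=6.5,interpolation=cv2.INTER_CUBIC))
a=cv2.imread("pics/side0.png")[240:320,210:315];cv2.imwrite("pics/c2.png",cv2.resize(a,None,fx=7,fy=7,interpolation=cv2.INTER_CUBIC))
E
```

```text
(no output)
```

View pics/c1.png

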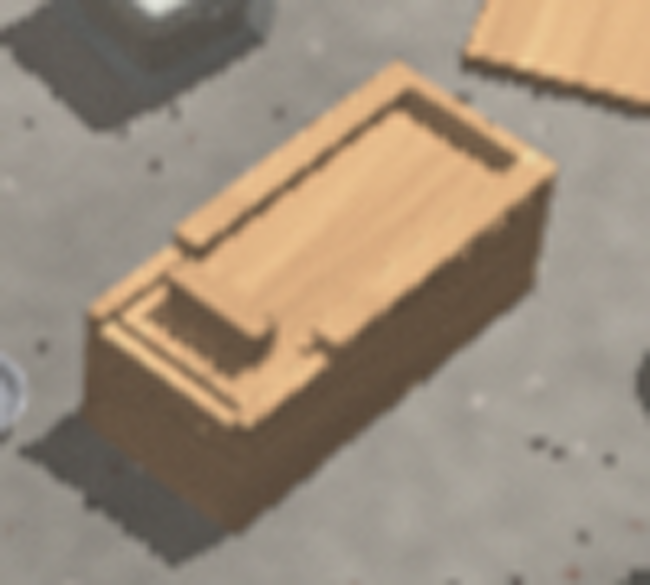

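View pics/c2.png

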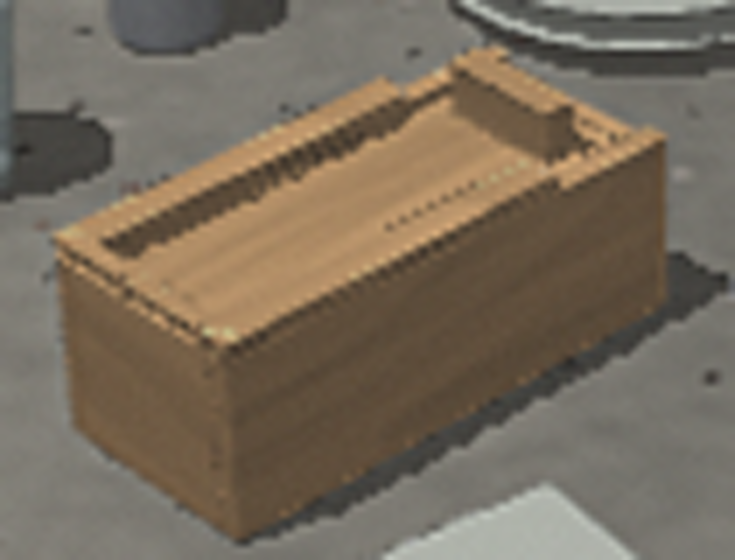

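```bash
cat > h.py <<'E'
import numpy as np,cv2
from scipy.spatial.transform import Rotation as Ro
from scipy.optimize import least_squares
K={"scene":np.array([[543.3013,0,322.1597],[0,543.3013,226.9902],[0,0,1]]),"side":np.array([[542.8847,0,312.8064],[0,542.8847,239.3276],[0,0,1]])}
E={"scene":np.array([986.4055,-743.0533,1158.1768]),"side":np.array([-195.0913,994.985,768.9975])}
A={"scene":[-2.4393,-.0134,.6168],"side":[-2.0858,-.0069,-2.5272]}
R={k:Ro.from_euler('xyz',v).as_matrix() for k,v in A.items()}
def proj(c,P):
    q=(np.atleast_2d(P)-E[c])@R[c]; q=q@K[c].T; return q[:,:2]/q[:,2:]
def ray(c,uv,z):
    d=R[c]@np.linalg.inv(K[c])@np.array([uv[0],uv[1],1.]); t=(z-E[c][2])/d[2]; return E[c]+t*d
E
python3 - <<'E'
from h import *
np.set_printoptions(precision=2,suppress=True)
c1=lambda u,v:((u+.5)/6.5-.5+325,(v+.5)/6.5-.5+165)
c2=lambda u,v:((u+.5)/7-.5+210,(v+.5)/7-.5+240)
L=-97.5;H=None
obs=[("scene",c1(238,530),(L,-45,0)),("scene",c1(85,420),(L,45,0)),("scene",c1(90,315),(L,45,73.5)),("scene",c1(245,428),(L,-45,73.5)),
("scene",c1(400,62),(100,45,H)),("scene",c1(555,165),(100,-45,H)),("scene",c1(530,290),(100,-45,0)),
("side",c2(240,542),(100,45,0)),("side",c2(230,347),(100,45,H)),("side",c2(75,427),(100,-45,0)),("side",c2(57,242),(100,-45,H)),
("side",c2(665,138),(L,45,73.5)),("side",c2(665,298),(L,45,0))]
def f(p):
    x,y,w,H,*d=p;r=[]
    for c,uv,P in obs:
        P=np.array([P[0],P[1],H if P[2] is None else P[2]],float)
        W=Ro.from_euler('z',w).apply(P)+[x,y,0]
        if c=="scene":W=W+[d[0],d[1],0]
        else: W=W-[d[0],d[1],0]
        r+=list(proj(c,W)[0]-uv)
    return np.array(r+[d[0]*.3,d[1]*.3])
b=ray("scene",(373,215),40);print(b)
for w0 in(0,1.5,3,-1.5):
    s=least_squares(f,[b[0],b[1],w0,80,0,0]);print(s.x,s.cost)
    if s.cost<60:best=s
print(best.fun.round(1).reshape(-1,2))
for c in("scene","side"):
    im=cv2.imread(f"pics/{c}0.png");hsv=cv2.cvtColor(im,cv2.COLOR_BGR2HSV)
    m=cv2.inRange(hsv,(3,140,90),(14,255,255));cs,_=cv2.findContours(m,cv2.RETR_EXTERNAL,cv2.CHAIN_APPROX_NONE)
    q=max(cs,key=cv2.contourArea);q=cv2.convexHull(q)[:,0]
    P=np.array([ray(c,u,8.) for u in q.astype(float)]);
    s=least_squares(lambda p:np.hypot(P[:,0]-p[0],P[:,1]-p[1])-85,P.mean(0)[:2],loss='soft_l1');print(c,s.x,len(q),np.abs(s.fun).mean(),P.mean(0))
    x,y=s.x
for c,uv in(("scene",(320,226)),("scene",(289,260)),("scene",(345,300)),("scene",(350,155)),("side",(326,284)),("side",(360,257)),("scene",(274,390)),("scene",(421,290)),):print(c,uv,ray(c,uv,5))
E
```

```text
[539.49 155.05  40.  ]
[530.64 168.19   1.42  77.93  -0.42   3.42] 5.193836616823753
[530.64 168.19   1.42  77.93  -0.42   3.42] 5.193836616808856
[530.64 168.19   1.42  77.93  -0.42   3.42] 5.193836616841872
[530.64 168.19   1.42  77.93  -0.42   3.42] 5.193836616815217
[[-0.   1.3]
 [-0.7  0.3]
 [-0.5 -1.2]
 [ 0.8 -0.4]
 [-0.7  0.1]
 [ 0.4  0.3]
 [ 0.5 -0.1]
 [ 0.2  0.4]
 [-0.3  0.2]
 [-0.4  0.5]
 [-0.4 -0.4]
 [ 0.3 -1.3]
 [ 0.3  0.8]
 [-0.1  1. ]]
scene [ 476.36 -305.5 ] 34 1.2133067075808257 [ 474.63 -312.91    8.  ]
side [ 471.53 -302.8 ] 17 3.4157095251770095 [ 483.56 -304.33    8.  ]
scene (320, 226) [427.55  61.39   5.  ]
scene (289, 260) [429.7  -82.71   5.  ]
scene (345, 300) [618.91 -99.41   5.  ]
scene (350, 155) [334.12 354.46   5.  ]
side (326, 284) [421.68  54.47   5.  ]
side (360, 257) [ 419.45 -106.71    5.  ]
scene (274, 390) [ 621.77 -386.54    5.  ]
scene (421, 290) [758.9   38.51   5.  ]
```

```bash
cat >> h.py <<'E'
def tool(s): return Ro.from_euler('xyz',s["tcp_rot"]).as_matrix()
def want(s,target,yawy=None):
    """shift in tool axes (units 50mm) of the whole way to target"""
    T=tool(s); return T.T@(np.array(target)-s["eef_pos"])/50
E
python3 - <<'E'
from cell import *
from h import *
np.set_printoptions(precision=3,suppress=True)
s=state();T=tool(s);print(T)
print("yaw of tool y",np.degrees(np.arctan2(T[1,1],T[0,1])), "tool z",np.degrees(np.arctan2(T[1,2],T[0,2])), "box x",np.degrees(1.42))
E
```

```text
[[-0.     0.38  -0.925]
 [ 0.001 -0.925 -0.38 ]
 [-1.    -0.001 -0.   ]]
yaw of tool y -67.66712821494394 tool z -157.66713226054065 box x 81.36000690857689
```

step_arm:
  steps:
    - [-0.18,0,0,0.965]
    - [-0.18,0,0,0.965]
    - [-0.18,0,0,0.965]
    - [-0.18,0,0,0.965]
    - [0,-0.478,-0.229,0]
    - [0,-0.478,-0.229,0]
    - [0,-0.478,-0.229,0]
    - [0,-0.478,-0.229,0]
    - [0,-0.478,-0.229,0]
    - [0,-0.478,-0.229,0]
    - [0,-0.478,-0.229,0]
    - [0,-0.478,-0.229,0]
    - [0,-0.478,-0.229,0]
    - [0,-0.478,-0.229,0]
    - [0,-0.478,-0.229,0]
    - [0,-0.478,-0.229,0]
    - [0,0,0,0]
  jaw: 0

```text
t: 2.28
eef_pos: [416.8, -312.7, 250.7]
tcp_rot: [-2.719, 1.571, 0.277]
ft_force: [0.8, -0.7, -0.3]
opening: 1.0
```

```bash
cat > snap.py <<'E'
import sys,json
from cell import *
from h import *
n=sys.argv[1];s=state();im=read_camera("wrist");cv2.imwrite(f"pics/{n}.png",im[:,:,::-1])
json.dump({"p":list(s["eef_pos"]),"r":list(s["tcp_rot"])},open(f"pics/{n}.json","w"));print(s["t"],s["eef_pos"],s["tcp_rot"],s["ft_force"],s["opening"])
E
python3 snap.py w1
```

```text
2.275 [ 416.78121876 -312.69974119  250.7054609 ] [-2.7190734   1.57073486  0.27710176] [ 0.76583769 -0.72765424 -0.2798956 ] 0.9999000635284698
```

step_arm:
  steps:
    - [0,-0.5,0.013,0]
    - [0,-0.5,0.013,0]
    - [0,-0.5,0.013,0]
    - [0,-0.5,0.013,0]
    - [0,-0.5,0.013,0]
    - [0,-0.5,0.013,0]
    - [0,-0.5,0.013,0]
    - [0,-0.5,0.013,0]
    - [0,-0.5,0.013,0]
    - [0,-0.5,0.013,0]
    - [0,-0.5,0.013,0]
    - [0,-0.5,0.013,0]
    - [0,-0.5,0.013,0]
    - [0,-0.5,0.013,0]
    - [0,-0.5,0.013,0]
    - [0,-0.5,0.013,0]
    - [0,-0.5,0.013,0]
    - [0,0,0,0]
    - [0,0,0,0]

```text
t: 4.7
eef_pos: [468.1, 106.3, 250.5]
tcp_rot: [1.209, 1.57, -2.082]
ft_force: [0.3, -0.2, 0.9]
opening: 1.004
```

```bash
python3 snap.py w2
```

```text
4.7 [468.08544906 106.28845418 250.52400114] [ 1.20862293  1.57038233 -2.08210822] [ 0.34324452 -0.16547382  0.87574972] 1.0038518383675796
```

View pics/w1.png

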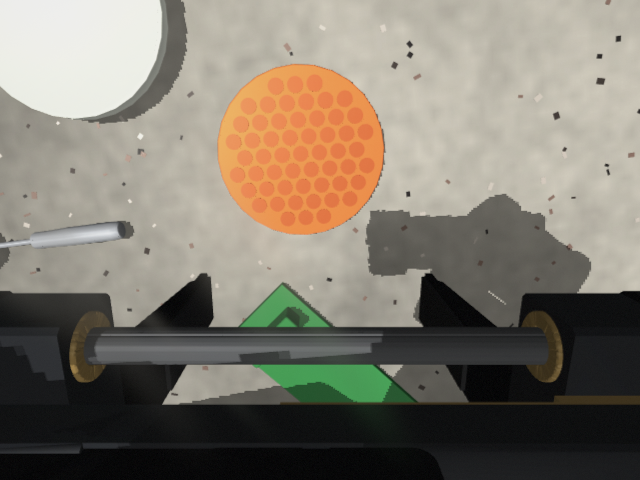

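View pics/w2.png

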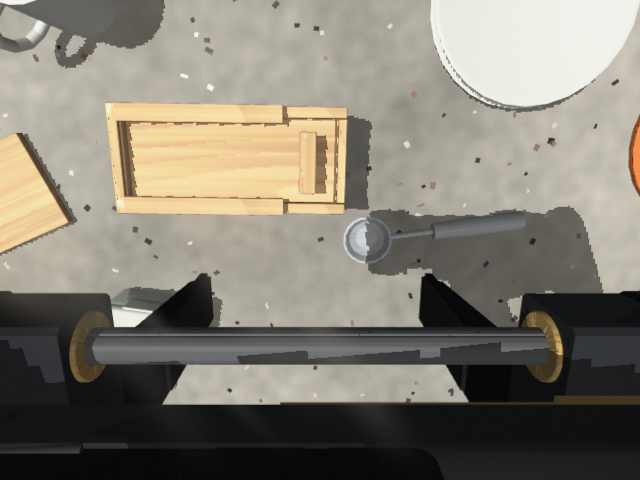

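In w1 the trivet is centred near (301,150). In w2 the box spans columns 107–347, with the grip bar at (308,163) and the lip at column 340. I'll zoom in to measure.

```bash
python3 - <<'E'
import cv2
a=cv2.imread("pics/w2.png")[95:225,100:360];cv2.imwrite("pics/c3.png",cv2.resize(a,None,fx=3,fy=3,interpolation=cv2.INTER_CUBIC))
a=cv2.imread("pics/w2.png")[95:220,270:360];cv2.imwrite("pics/c4.png",cv2.resize(a,None,fx=4.8,fy=4.8,interpolation=cv2.INTER_CUBIC))
E
```

```text
(no output)
```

View pics/c3.png

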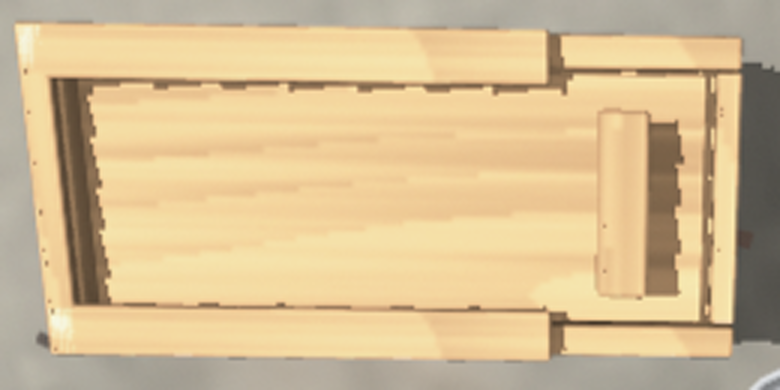

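View pics/c4.png

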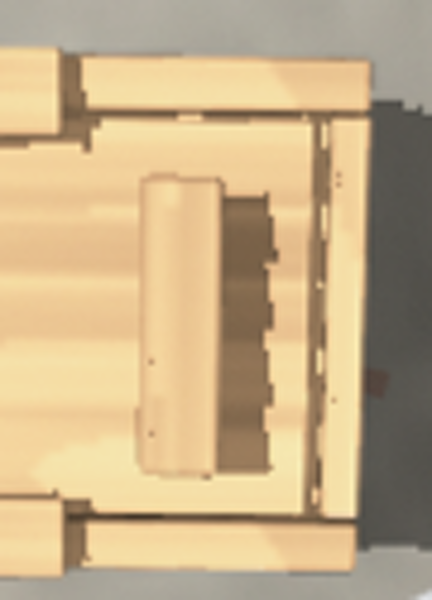

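```bash
cat >> h.py <<'E'
import json
WK=np.array([[397.777,0,315.6957],[0,397.777,242.2497],[0,0,1]])
HE=np.array([[-.0001,-.2476,.9689,-171.2998],[1,.0014,.0004,-.3353],[-.0015,.9689,.2476,-68.8595],[0,0,0,1.]])
def wl(n):
    d=json.load(open(f"pics/{n}.json"));T=np.eye(4);T[:3,:3]=Ro.from_euler('xyz',d["r"]).as_matrix();T[:3,3]=d["p"];return T@HE
def wproj(n,P):
    C=wl(n);q=(np.atleast_2d(P)-C[:3,3])@C[:3,:3];q=q@WK.T;return q[:,:2]/q[:,2:]
def wray(n,uv,z):
    C=wl(n);d=C[:3,:3]@np.linalg.inv(WK)@np.array([uv[0],uv[1],1.]);return C[:3,3]+d*(z-C[2,3])/d[2]
E
python3 - <<'E'
from h import *
np.set_printoptions(precision=3,suppress=True)
a=lambda u,v:((u+.5)/4.8-.5+270,(v+.5)/4.8-.5+95)
b=lambda u,v:((u+.5)/3-.5+100,(v+.5)/3-.5+95)
H=None
obs=[(a(222,180),(-73,-25,91),1),(a(142,179),(-59,-25,91),1),(a(214,475),(-73,25,91),1),(a(138,472),(-59,25,91),1),
(a(372,60),(-97.5,-45,73.5),0),(a(355,572),(-97.5,45,73.5),0),(b(15,24),(100,-45,H),0),(b(53,353),(100,45,H),0),(b(548,31),(-44,-45,H),0),(b(548,360),(-44,45,H),0)]
def f(p):
    x,y,w,H,e,ey=p;r=[]
    for uv,P,l in obs:
        P=np.array([P[0]+l*e,P[1]+l*ey,H if P[2] is None else P[2]],float)
        r+=list(wproj("w2",Ro.from_euler('z',w).apply(P)+[x,y,0])[0]-uv)
    return np.array(r)
s=least_squares(f,[530,168,1.42,78,0,0]);print(s.x,s.cost);print(s.fun.reshape(-1,2).round(1))
x,y,w,Hh,e,ey=s.x
print("grip",Ro.from_euler('z',w).apply([-66+e,ey,0])+[x,y,91], "toolyaw",np.degrees(w)-180)
T=tool({"tcp_rot":json.load(open("pics/w2.json"))["r"]});print(np.degrees(np.arctan2(T[1,1],T[0,1])));print(T)
im=cv2.imread("pics/w1.png");m=cv2.inRange(cv2.cvtColor(im,cv2.COLOR_BGR2HSV),(3,100,90),(20,255,255));cs,_=cv2.findContours(m,cv2.RETR_EXTERNAL,cv2.CHAIN_APPROX_NONE)
q=max(cs,key=cv2.contourArea)[:,0].astype(float);P=np.array([wray("w1",u,8.) for u in q])
s=least_squares(lambda p:np.hypot(P[:,0]-p[0],P[:,1]-p[1])-p[2],[470,-305,85],loss='soft_l1');print("triv",s.x,np.abs(s.fun).mean())
E
```

```text
[530.373 169.95    1.409  80.575   1.18    0.384] 1.6251384975932703
[[ 0.1 -0.5]
 [-0.7 -0.5]
 [ 0.8  0.4]
 [-0.1  0.8]
 [ 0.   0. ]
 [ 0.1  0.1]
 [ 0.1 -0. ]
 [-0.4 -0.3]
 [-0.2  0.4]
 [ 0.4 -0.2]]
grip [519.524 106.043  91.   ] toolyaw -99.29524343567917
-98.54500446622872
[[-0.    -0.149 -0.989]
 [-0.    -0.989  0.149]
 [-1.     0.     0.   ]]
triv [ 474.822 -305.113   83.959] 0.26012064348526304
```

step_arm:
  steps:
    - [0,-0.02,-0.127,0.094]
    - [0.2,-0.02,-0.127,0]
    - [0.3,-0.02,-0.127,0]
    - [0.4,-0.02,-0.127,0]
    - [0.4,-0.02,-0.127,0]
    - [0.4,-0.02,-0.127,0]
    - [0.4,-0.02,-0.127,0]
    - [0.4,-0.02,-0.127,0]
    - [0.2,0,0,0]
    - [0.11,0,0,0]
    - [0,0,0,0]
    - [0,0,0,0]
  jaw: 0.65

```text
t: 6.25
eef_pos: [519.9, 106.8, 110.6]
tcp_rot: [-2.984, 1.57, -0.005]
ft_force: [-0.1, 0.7, 0.4]
opening: 0.35
```

```bash
python3 snap.py w3; python3 - <<'E'
from cell import *
import cv2
im=read_camera("side")[:,:,::-1]; cv2.imwrite("pics/s3.png",cv2.resize(im[180:330,200:350],None,fx=4,fy=4,interpolation=cv2.INTER_CUBIC))
im=read_camera("scene")[:,:,::-1]; cv2.imwrite("pics/sc3.png",cv2.resize(im[120:270,300:450],None,fx=4,fy=4,interpolation=cv2.INTER_CUBIC))
E
```

```text
6.25 [519.85436205 106.79465524 110.63125932] [-2.98428255  1.56982636 -0.0049331 ] [-0.09498836  0.6871596   0.37152032] 0.3497619771378174
```

View pics/w3.png

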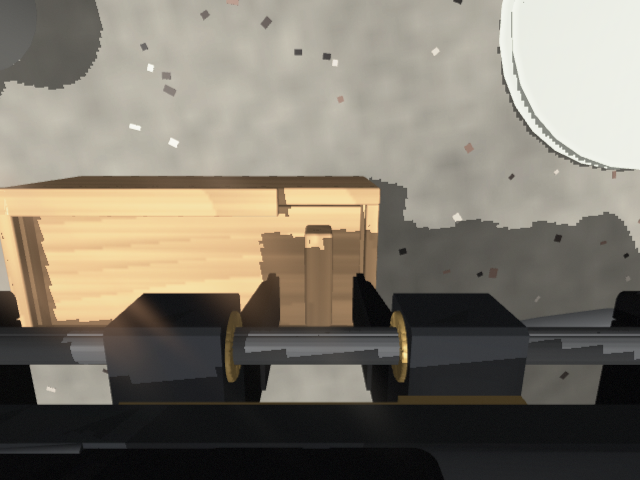

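View pics/s3.png

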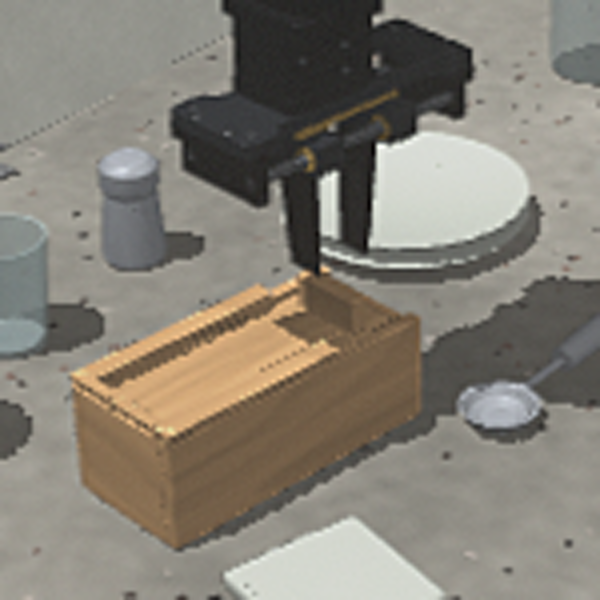

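View pics/sc3.png

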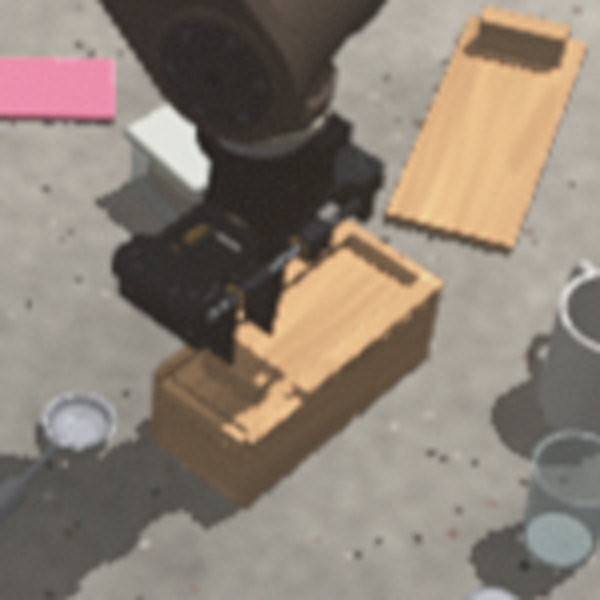

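step_arm:
  steps:
    - [0.2,0.015,0,0]
    - [0.2,0,0,0]
    - [0.15,0,0,0]
    - [0.1,0,0,0]
    - [0.06,0,0,0]
    - [0.02,0,0,0]
    - [0,0,0,0]
    - [0,0,0,0]

```text
t: 7.4
eef_pos: [519.7, 106.0, 73.8]
tcp_rot: [-3.114, 1.57, -0.135]
ft_force: [-0.8, -0.9, 0.6]
opening: 0.35
```

step_arm:
  steps:
    - [0,0,0,0]
    - [0,0,0,0]
    - [0,0,0,0]
    - [0,0,0,0]
  jaw: 0.815

```text
t: 7.9
eef_pos: [519.6, 106.0, 73.6]
tcp_rot: [1.831, 1.571, -1.473]
ft_force: [0.1, -0.3, 0.8]
opening: 0.187
```

```bash
python3 snap.py w4
```

```text
7.9 [519.56107947 106.01398512  73.60029624] [ 1.83062941  1.57070169 -1.47325051] [ 0.13346685 -0.34831781  0.79037331] 0.1870688528868749
```

View pics/w4.png

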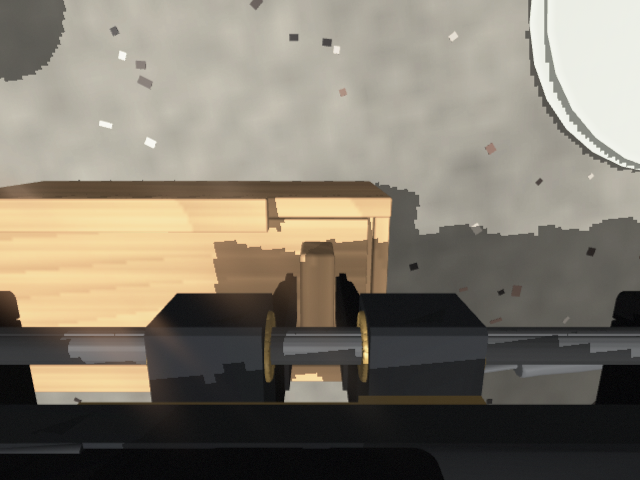

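The bar (columns 301–335) sits between the fingers with a gap on both sides. Closing on it.

step_arm:
  steps:
    - [0.03,0,0,0]
    - [0,0,0,0]

```text
t: 8.2
eef_pos: [519.5, 106.0, 72.0]
tcp_rot: [0.582, 1.571, -2.722]
ft_force: [0.4, 0.3, 0.2]
opening: 0.19
```

step_arm:
  steps:
    - [0,0,0,0]
    - [0,0,0,0]
  jaw: 0.86

```text
t: 8.45
eef_pos: [519.6, 106.0, 72.1]
tcp_rot: [1.707, 1.571, -1.597]
ft_force: [0.2, -0.3, 0.0]
opening: 0.145
```

step_arm:
  steps:
    - [0,0,0,0]
    - [0,0,0,0]
    - [0,0,0,0]
    - [0,0,0,0]
  jaw: 1

```text
t: 8.95
eef_pos: [519.5, 106.0, 72.1]
tcp_rot: [1.255, 1.571, -2.049]
ft_force: [-0.3, -0.9, -0.5]
opening: 0.142
```

step_arm:
  steps:
    - [-0.02,0,0,0]
    - [-0.02,0,0,0]
    - [0,0,0,0]
    - [0,0,0,0]

```text
t: 9.45
eef_pos: [519.5, 106.0, 74.1]
tcp_rot: [2.095, 1.571, -1.209]
ft_force: [-0.1, -0.2, -0.9]
opening: 0.147
```

step_arm:
  steps:
    - [-0.014,0,0,0]
    - [0,0,0,0]
    - [0,0,0,0]

```text
t: 9.82
eef_pos: [519.6, 106.0, 74.8]
tcp_rot: [2.432, 1.571, -0.872]
ft_force: [0.2, -0.2, -1.3]
opening: 0.143
```

step_arm:
  steps:
    - [-0.01,0,0,0]
    - [0,0,0,0]
    - [0,0,0,0]

```text
t: 10.2
eef_pos: [519.6, 106.0, 75.3]
tcp_rot: [2.303, 1.571, -1.001]
ft_force: [-0.5, -0.3, -2.0]
opening: 0.148
```

```bash
python3 - <<'E'
from cell import *
s=state();print(s["ft_force"],s["moment"],s["eef_pos"])
E
```

```text
[-0.52069058 -0.31121988 -2.02624447] [-0.04663394  0.08114083 -0.01886069] [519.56317305 106.00058266  75.31629661]
```

step_arm:
  steps:
    - [-0.01,0,0,0]
    - [0,0,0,0]
    - [0,0,0,0]

```text
t: 10.58
eef_pos: [519.6, 106.0, 75.8]
tcp_rot: [2.289, 1.571, -1.015]
ft_force: [-0.1, -0.6, -1.2]
opening: 0.149
```

```bash
python3 - <<'E'
from cell import *
s=state();print(s["ft_force"],s["moment"],s["eef_pos"])
im=read_camera("side")[:,:,::-1]
import cv2; cv2.imwrite("pics/s5.png",cv2.resize(im[240:320,210:315],None,fx=7,fy=7,interpolation=cv2.INTER_CUBIC))
E
```

```text
[-0.06139182 -0.6341386  -1.24856218] [-0.01455772  0.04118176 -0.07900306] [519.56558461 106.01486514  75.79876792]
```

View pics/s5.png

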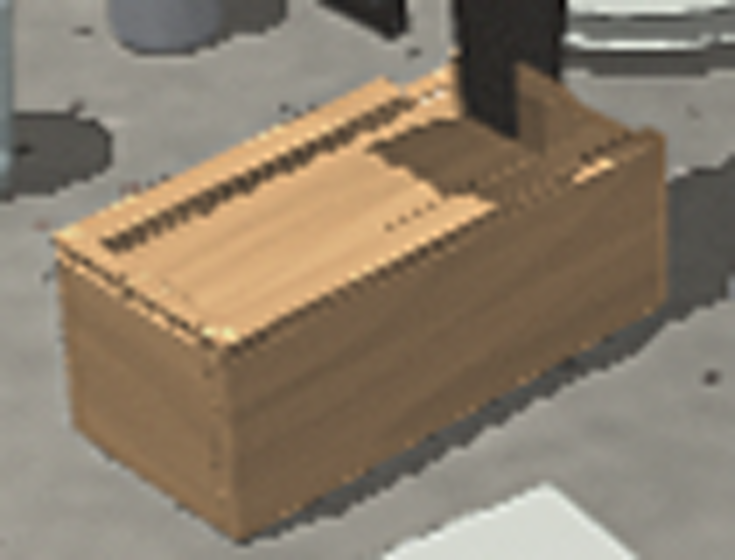

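The lid rises flat with the gripper, and its weight of about 1.2 N shows on the wrist. I'll keep feeling upward.

step_arm:
  steps:
    - [-0.01,0,0,0]
    - [0,0,0,0]
    - [0,0,0,0]

```text
t: 11.0
eef_pos: [519.6, 106.0, 76.3]
tcp_rot: [2.64, 1.571, -0.664]
ft_force: [0.4, -0.2, -1.3]
opening: 0.146
```

step_arm:
  steps:
    - [-0.01,0,0,0]
    - [0,0,0,0]
    - [0,0,0,0]

```text
t: 11.38
eef_pos: [519.6, 106.0, 76.8]
tcp_rot: [2.127, 1.571, -1.177]
ft_force: [0.0, 0.1, -0.6]
opening: 0.144
```

step_arm:
  steps:
    - [-0.008,0,0,0]
    - [0,0,0,0]
    - [0,0,0,0]

```text
t: 11.75
eef_pos: [519.5, 106.0, 77.2]
tcp_rot: [1.976, 1.571, -1.328]
ft_force: [0.4, 0.3, -1.3]
opening: 0.146
```

Lifted about 5.1 mm.

step_arm:
  steps:
    - [-0.008,0,0,0]
    - [0,0,0,0]
    - [0,0,0,0]

```text
t: 12.12
eef_pos: [519.6, 106.0, 77.6]
tcp_rot: [2.323, 1.571, -0.981]
ft_force: [-0.2, 0.2, -0.8]
opening: 0.147
```

step_arm:
  steps:
    - [-0.008,0,0,0]
    - [0,0,0,0]
    - [0,0,0,0]

```text
t: 12.5
eef_pos: [519.6, 106.0, 78.0]
tcp_rot: [2.604, 1.571, -0.7]
ft_force: [-0.0, 0.5, -1.5]
opening: 0.148
```

step_arm:
  steps:
    - [-0.008,0,0,0]
    - [0,0,0,0]
    - [0,0,0,0]

```text
t: 12.88
eef_pos: [519.6, 106.0, 78.4]
tcp_rot: [2.315, 1.571, -0.989]
ft_force: [-0.1, -0.3, -1.1]
opening: 0.145
```

step_arm:
  steps:
    - [-0.008,0,0,0]
    - [0,0,0,0]
    - [0,0,0,0]

```text
t: 13.25
eef_pos: [519.6, 106.0, 78.8]
tcp_rot: [2.399, 1.571, -0.905]
ft_force: [-0.5, 0.2, -1.2]
opening: 0.145
```

```bash
python3 - <<'E'
from cell import *
s=state();print(s["ft_force"],s["moment"],s["eef_pos"])
im=read_camera("side")[:,:,::-1]
import cv2; cv2.imwrite("pics/s6.png",cv2.resize(im[240:320,210:315],None,fx=7,fy=7,interpolation=cv2.INTER_CUBIC))
E
```

```text
[-0.51869867  0.19491844 -1.20759955] [-0.00386169  0.01848101  0.05048094] [519.5667867  106.00565848  78.80956442]
```

View pics/s6.png

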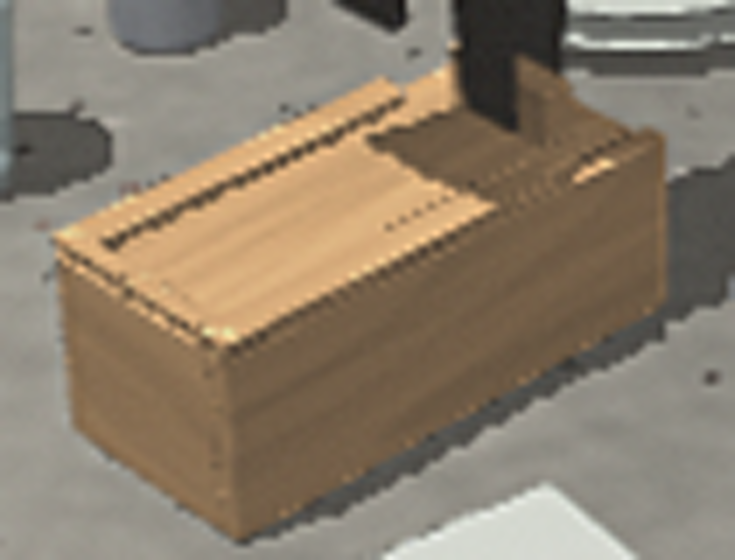

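step_arm:
  steps:
    - [-0.006,0,0,0]
    - [0,0,0,0]
    - [0,0,0,0]

```text
t: 13.68
eef_pos: [519.6, 106.0, 79.1]
tcp_rot: [1.973, 1.571, -1.331]
ft_force: [0.6, 0.1, -1.3]
opening: 0.15
```

step_arm:
  steps:
    - [-0.006,0,0,0]
    - [0,0,0,0]
    - [0,0,0,0]

```text
t: 14.05
eef_pos: [519.6, 106.0, 79.4]
tcp_rot: [2.124, 1.571, -1.179]
ft_force: [-1.2, -0.5, -1.1]
opening: 0.141
```

step_arm:
  steps:
    - [-0.006,0,0,0]
    - [0,0,0,0]
    - [0,0,0,0]

```text
t: 14.42
eef_pos: [519.5, 106.0, 79.5]
tcp_rot: [0.724, 1.571, -2.58]
ft_force: [1.1, 0.8, -6.8]
opening: 0.147
```

Bead contact felt: Fz is -6.8 N at z 79.5, a lift of about 7.4 mm. I'll back off 0.6 mm and start the pull gently.

step_arm:
  steps:
    - [0.012,0,0,0]
    - [0,0,0,0]
    - [0,0,0,0]

```text
t: 14.8
eef_pos: [519.6, 106.0, 79.3]
tcp_rot: [3.117, 1.571, -0.187]
ft_force: [0.2, -1.0, -0.8]
opening: 0.143
```

step_arm:
  steps:
    - [0,0.02,0,0]
    - [0,0.02,0,0]
    - [0,0.02,0,0]
    - [0,0,0,0]

```text
t: 15.3
eef_pos: [519.1, 103.0, 79.1]
tcp_rot: [2.027, 1.571, -1.277]
ft_force: [1.0, -0.1, -0.7]
opening: 0.146
```

step_arm:
  steps:
    - [0,0.02,0,0]
    - [0,0.02,0,0]
    - [0,0,0,0]

```text
t: 15.68
eef_pos: [518.7, 101.0, 79.1]
tcp_rot: [2.163, 1.571, -1.141]
ft_force: [-0.1, 0.9, -2.0]
opening: 0.146
```

step_arm:
  steps:
    - [0,0.04,0,0]
    - [0,0.06,0,0]
    - [0,0.06,0,0]
    - [0,0.06,0,0]
    - [0,0,0,0]

```text
t: 16.3
eef_pos: [517.0, 90.0, 79.1]
tcp_rot: [1.671, 1.571, -1.633]
ft_force: [-0.3, 1.0, -0.4]
opening: 0.143
```

step_arm:
  steps:
    - [0,0.06,0,0]
    - [0,0.06,0,0]
    - [0,0.06,0,0]
    - [0,0.06,0,0]
    - [0,0.06,0,0]
    - [0,0,0,0]

```text
t: 17.05
eef_pos: [514.5, 75.2, 79.1]
tcp_rot: [2.128, 1.571, -1.176]
ft_force: [0.2, 0.8, -1.6]
opening: 0.144
```

```bash
python3 - <<'E'
from cell import *
import cv2
s=state();print(s["ft_force"],s["moment"],s["eef_pos"])
im=read_camera("side")[:,:,::-1]
cv2.imwrite("pics/s7.png",cv2.resize(im[220:330,210:345],None,fx=5.5,fy=5.5,interpolation=cv2.INTER_CUBIC))
E
python3 snap.py w7
```

```text
[ 0.20086588  0.84906262 -1.55985505] [-0.02672109 -0.02345924 -0.0322586 ] [514.5483342   75.21909367  79.13584341]
17.1 [514.5744804   75.32454233  79.12904976] [ 2.5073827   1.57068632 -0.79670041] [-0.32058013  0.48803157 -0.74052791] 0.14634509415729063
```

View pics/s7.png

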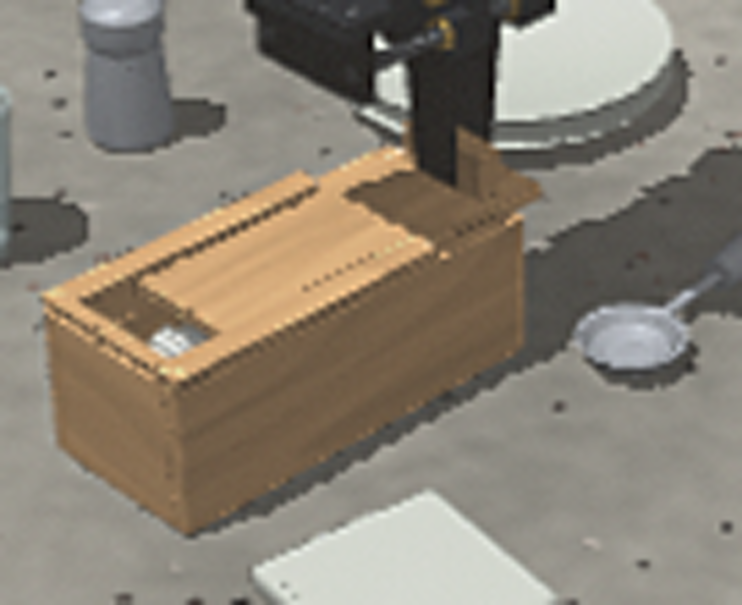

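View pics/w7.png

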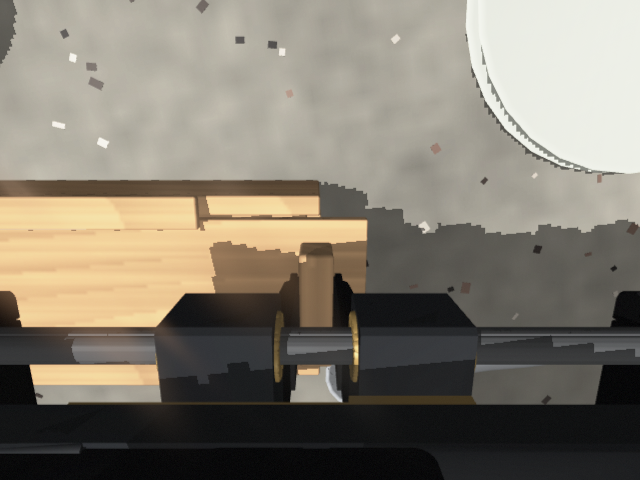

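The lid is running over the lip in the grooves with negligible force. Continuing.

step_arm:
  steps:
    - [0,0.06,0,0]
    - [0,0.08,0,0]
    - [0,0.08,0,0]
    - [0,0.08,0,0]
    - [0,0.08,0,0]
    - [0,0.08,0,0]
    - [0,0,0,0]

```text
t: 18.02
eef_pos: [510.8, 52.4, 79.1]
tcp_rot: [1.983, 1.571, -1.322]
ft_force: [0.6, 0.5, -0.7]
opening: 0.148
```

step_arm:
  steps:
    - [0,0.08,0,0]
    - [0,0.08,0,0]
    - [0,0.08,0,0]
    - [0,0.08,0,0]
    - [0,0.08,0,0]
    - [0,0.08,0,0]
    - [0,0.08,0,0]
    - [0,0,0,0]

```text
t: 19.02
eef_pos: [506.3, 24.8, 79.1]
tcp_rot: [1.97, 1.571, -1.334]
ft_force: [-0.2, 0.5, -1.3]
opening: 0.145
```

step_arm:
  steps:
    - [0,0.08,0,0]
    - [0,0.08,0,0]
    - [0,0.08,0,0]
    - [0,0.08,0,0]
    - [0,0.08,0,0]
    - [0,0.08,0,0]
    - [0,0.08,0,0]
    - [0,0.08,0,0]
    - [0,0,0,0]

```text
t: 20.15
eef_pos: [501.1, -6.8, 79.1]
tcp_rot: [2.3, 1.571, -1.004]
ft_force: [-1.0, 0.3, -0.5]
opening: 0.143
```

```bash
python3 - <<'E'
from cell import *
import cv2,numpy as np
s=state();print(s["ft_force"],s["moment"],s["eef_pos"],s["joints"])
d=s["eef_pos"][:2]-[519.56,106.0];u=np.array([-.1616,-.9869]);print("out",d@u,"lat",d@[-u[1],u[0]])
im=read_camera("side")[:,:,::-1]
cv2.imwrite("pics/s8.png",cv2.resize(im[200:330,210:370],None,fx=4.6,fy=4.6,interpolation=cv2.INTER_CUBIC))
E
python3 snap.py w8
```

```text
[-1.04527601  0.32519103 -0.49637808] [-0.02392684  0.0167471   0.00383986] [501.12646777  -6.7829728   79.12351209] [-1.45350132e-01  5.13599353e-01  1.99467989e+00 -1.79346585e-04
  6.33221836e-01  1.58829168e+00]
out 114.28437466165201 lat 0.033675449115795744
20.2 [501.13959928  -6.60192841  79.13896384] [ 2.32907897  1.57068984 -0.97501791] [ 0.05506924 -0.23395074 -0.78307775] 0.14544764335585683
```

View pics/s8.png

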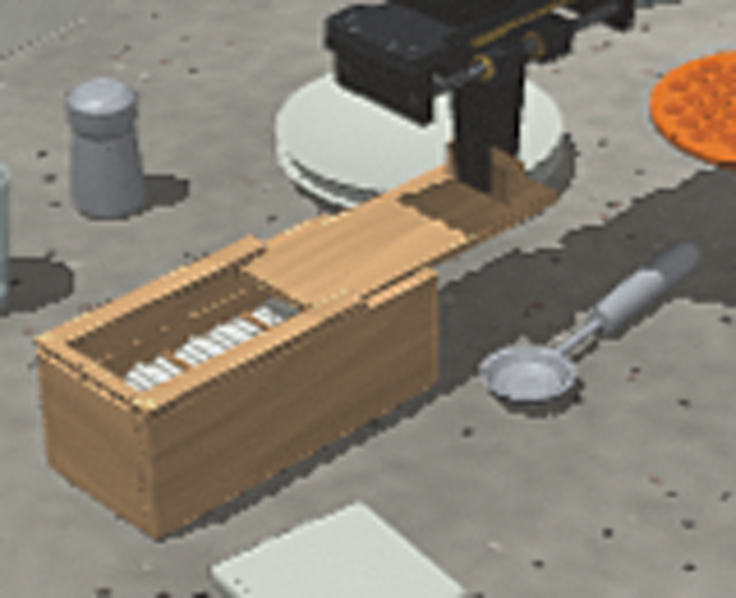

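View pics/w8.png

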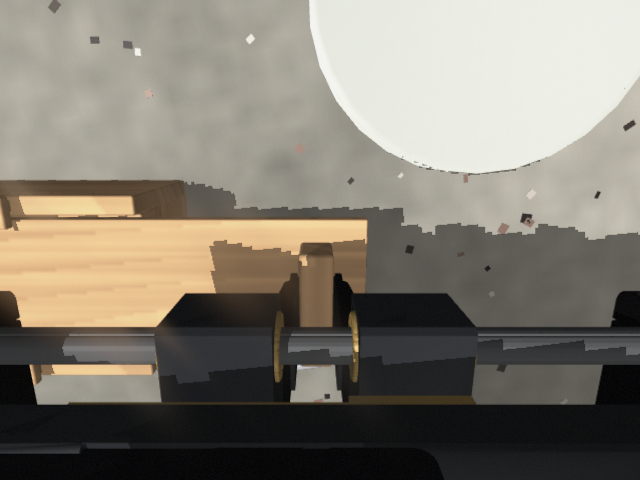

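step_arm:
  steps:
    - [0,0.08,0,0]
    - [0,0.08,0,0]
    - [0,0.08,0,0]
    - [0,0.08,0,0]
    - [0,0.08,0,0]
    - [0,0.08,0,0]
    - [0,0.08,0,0]
    - [0,0.08,0,0]
    - [0,0,0,0]

```text
t: 21.38
eef_pos: [496.0, -38.3, 79.1]
tcp_rot: [2.2, 1.571, -1.104]
ft_force: [-1.2, -0.3, -1.7]
opening: 0.149
```

step_arm:
  steps:
    - [-0.03,0,0,0]
    - [-0.03,0.1,0,0]
    - [-0.03,0.12,0,0]
    - [-0.03,0.12,0,0]
    - [0,0.12,0,0]
    - [0,0.12,0,0]
    - [0,0.12,0,0]
    - [0,0.12,0,0]
    - [0,0.12,0,0]
    - [0,0.12,0,0]
    - [0,0.12,0,0]
    - [0,0.12,0,0]
    - [0,0,0,0]

```text
t: 23.0
eef_pos: [485.4, -102.6, 85.1]
tcp_rot: [2.085, 1.571, -1.22]
ft_force: [0.1, 0.4, -0.7]
opening: 0.143
```

```bash
python3 - <<'E'
from cell import *
from h import *
s=state();print(s["ft_force"],s["moment"],s["eef_pos"],s["joints"])
d=s["eef_pos"][:2]-[519.56,106.0];u=np.array([-.1616,-.9869]);print("out",d@u,"lat",d@[-u[1],u[0]])
print("jar",ray("scene",(274,393),110))
print(want(s,[464.1,-370.2,110]), tool(s)@[0,1,0])
im=read_camera("scene")[:,:,::-1]
cv2.imwrite("pics/sc9.png",im)
E
```

```text
[ 0.05219794  0.44473631 -0.74098497] [-0.02743248  0.01628383 -0.03775982] [ 485.41105356 -102.61485883   85.1193629 ] [-3.41506476e-01  4.98290812e-01  2.00216338e+00 -1.31857363e-04
  6.41073051e-01  1.39228170e+00]
out 211.40047392777421 lat 0.010565946008291922
jar [ 658.90275112 -423.92301142  110.        ]
[-0.49711285  5.35002752 -0.44731448] [-1.62166847e-01 -9.86763348e-01  8.92259876e-05]
```

View pics/sc9.png

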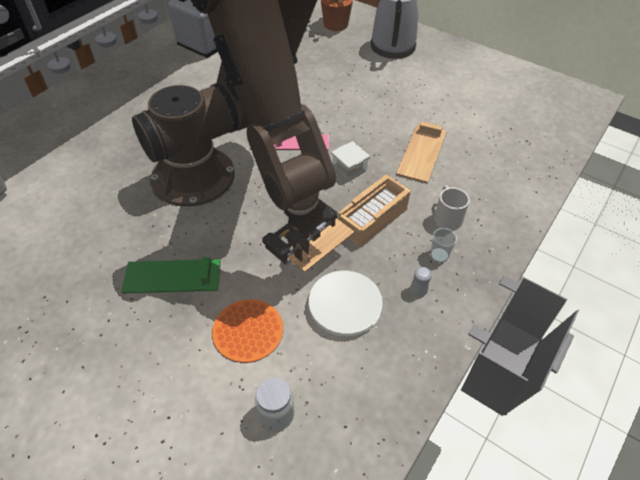

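Clear of the box. Carrying it to the trivet.

step_arm:
  steps:
    - [-0.1,0.15,-0.03,0]
    - [-0.1,0.3,-0.03,0]
    - [-0.1,0.4,-0.03,0]
    - [-0.1,0.4,-0.03,0]
    - [-0.1,0.4,-0.03,0]
    - [0,0.4,-0.03,0]
    - [0,0.4,-0.03,0]
    - [0,0.4,-0.03,0]
    - [0,0.4,-0.03,0]
    - [0,0.4,-0.03,0]
    - [0,0.4,-0.03,0]
    - [0,0.4,-0.03,0]
    - [0,0.4,-0.03,0]
    - [0,0.3,-0.03,0]
    - [0,0.2,-0.03,0]
    - [0,0,0,0]
    - [0,0,0,0]
    - [0,0,0,0]

```text
t: 25.3
eef_pos: [464.5, -369.3, 110.2]
tcp_rot: [-0.519, 1.571, 2.461]
ft_force: [0.0, -0.2, -0.9]
opening: 0.146
```

```bash
python3 - <<'E'
from cell import *
from h import *
s=state();print(s["ft_force"],s["eef_pos"],s["opening"])
print(want(s,[464.1,-370.2,20]))
for c in("scene","side"):
  im=read_camera(c)[:,:,::-1]
  im=im[260:400,170:320] if c=="scene" else im[150:280,310:460]
  cv2.imwrite(f"pics/{c}10.png",cv2.resize(im,None,fx=4,fy=4,interpolation=cv2.INTER_CUBIC))
E
python3 snap.py w10
```

```text
[ 0.0231209  -0.19780416 -0.94604361] [ 464.54425037 -369.30595291  110.22131648] 0.14553577320356714
[1.80442606 0.01913348 0.00579374]
25.4 [ 464.58892631 -369.4624587   110.23312593] [ 2.33853374  1.57065853 -0.96481333] [-0.7845114   0.08300856 -0.98198905] 0.14903597924868334
```

View pics/scene10.png

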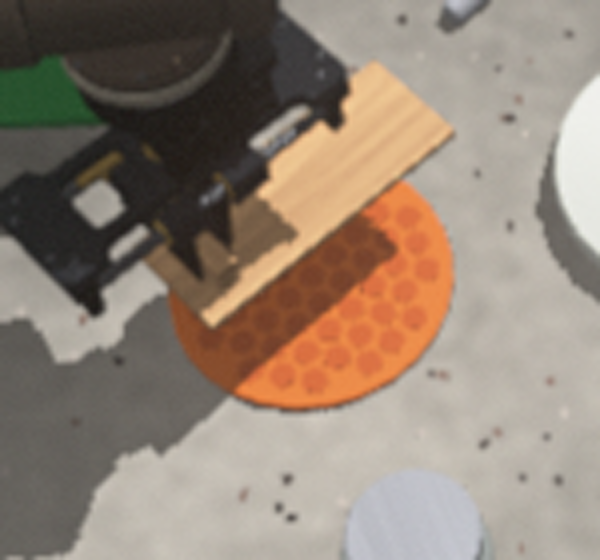

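View pics/w10.png

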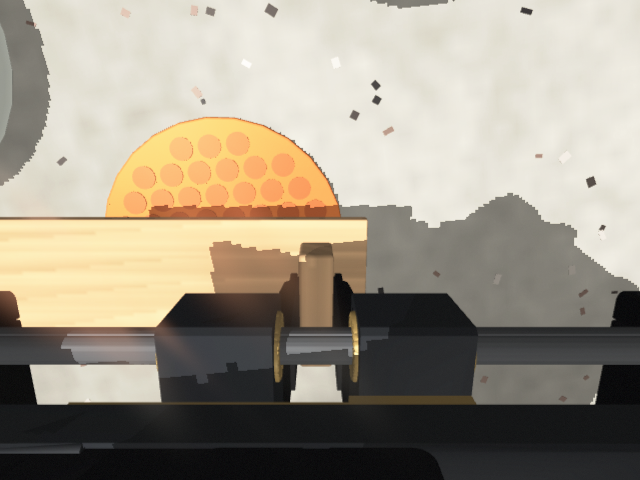

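step_arm:
  steps:
    - [0.1,0.02,0.005,0]
    - [0.2,0,0,0]
    - [0.25,0,0,0]
    - [0.25,0,0,0]
    - [0.25,0,0,0]
    - [0.25,0,0,0]
    - [0.2,0,0,0]
    - [0.12,0,0,0]
    - [0.08,0,0,0]
    - [0.05,0,0,0]
    - [0.04,0,0,0]
    - [0,0,0,0]
    - [0,0,0,0]

```text
t: 27.08
eef_pos: [464.1, -370.9, 20.8]
tcp_rot: [2.372, 1.57, -0.932]
ft_force: [-0.1, 1.1, -0.4]
opening: 0.146
```

step_arm:
  steps:
    - [0.015,0,0,0]
    - [0.015,0,0,0]
    - [0,0,0,0]
    - [0,0,0,0]

```text
t: 27.58
eef_pos: [464.0, -370.8, 19.2]
tcp_rot: [2.014, 1.571, -1.29]
ft_force: [1.2, 1.1, -0.7]
opening: 0.145
```

step_arm:
  steps:
    - [0.01,0,0,0]
    - [0,0,0,0]
    - [0,0,0,0]

```text
t: 27.95
eef_pos: [464.0, -370.8, 18.6]
tcp_rot: [1.34, 1.571, -1.964]
ft_force: [-0.6, -0.1, -1.3]
opening: 0.145
```

step_arm:
  steps:
    - [0.01,0,0,0]
    - [0,0,0,0]
    - [0,0,0,0]

```text
t: 28.32
eef_pos: [464.0, -370.8, 18.2]
tcp_rot: [2.098, 1.571, -1.206]
ft_force: [0.1, -0.3, -0.8]
opening: 0.145
```

step_arm:
  steps:
    - [0.008,0,0,0]
    - [0,0,0,0]
    - [0,0,0,0]

```text
t: 28.7
eef_pos: [464.1, -370.8, 18.1]
tcp_rot: [2.294, 1.571, -1.01]
ft_force: [-1.1, 1.4, 5.9]
opening: 0.144
```

step_arm:
  steps:
    - [0.008,0,0,0]
    - [0,0,0,0]
    - [0,0,0,0]

```text
t: 29.08
eef_pos: [464.0, -370.8, 18.1]
tcp_rot: [2.373, 1.57, -0.931]
ft_force: [-2.6, 1.4, 10.2]
opening: 0.142
```

Touchdown on the trivet at z 18.1, as predicted. I'll open slightly, then fully, and rise.

step_arm:
  steps:
    - [-0.008,0,0,0]
    - [0,0,0,0]

```text
t: 29.32
eef_pos: [464.1, -370.8, 18.1]
tcp_rot: [2.394, 1.57, -0.91]
ft_force: [-2.3, 1.6, 7.5]
opening: 0.149
```

step_arm:
  steps:
    - [0,0,0,0]
    - [0,0,0,0]
    - [0,0,0,0]
    - [0,0,0,0]
  jaw: 0.65

```text
t: 29.82
eef_pos: [464.0, -370.8, 17.7]
tcp_rot: [1.207, 1.571, -2.097]
ft_force: [0.6, 0.1, 0.5]
opening: 0.347
```

```bash
python3 snap.py w11
```

```text
29.825 [ 464.03759658 -370.80294502   17.66139575] [ 1.20701408  1.57075014 -2.0968805 ] [0.60894808 0.14771095 0.50157702] 0.3466254819983063
```

View pics/w11.png

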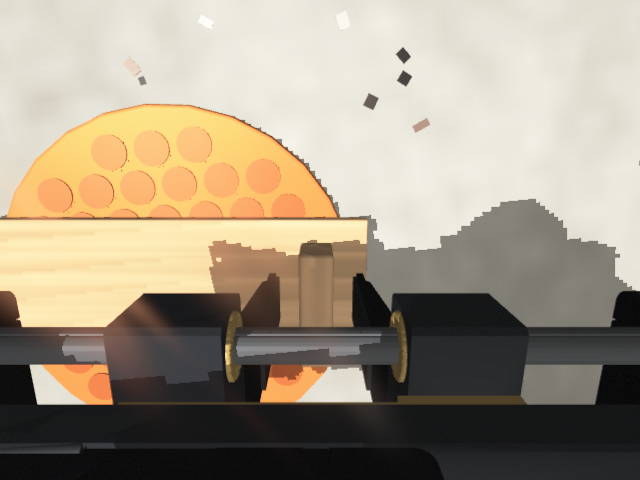

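Fingers are clear of the bar on both sides. Rising, then moving to a position from which I can see the placement.

step_arm:
  steps:
    - [-0.05,0,0,0]
    - [-0.1,0,0,0]
    - [-0.3,0,0,0]
    - [-0.4,0,0,0]
    - [-0.5,0,0,0]
    - [-0.5,0,0,0]
    - [-0.5,0,0,0]
    - [-0.5,0,0,0]
    - [-0.5,0,0,0]
    - [-0.5,-0.3,0.2,0]
    - [-0.4,-0.4,0.3,0]
    - [-0.3,-0.4,0.3,0]
    - [0,-0.2,0.2,0]
    - [0,0,0,0]
    - [0,0,0,0]

```text
t: 31.75
eef_pos: [425.4, -299.0, 244.8]
tcp_rot: [-0.263, 1.57, 2.716]
ft_force: [0.2, -0.4, 0.1]
opening: 0.347
```

```bash
python3 snap.py w12; python3 - <<'E'
from cell import *
import cv2
cv2.imwrite("pics/sc12.png",read_camera("scene")[:,:,::-1]);cv2.imwrite("pics/sd12.png",read_camera("side")[:,:,::-1])
E
```

```text
31.75 [ 425.38204076 -299.01253454  244.83198298] [-0.26310014  1.57045829  2.71604679] [ 0.15303607 -0.43775967  0.07759471] 0.34661171473418734
```

View pics/w12.png

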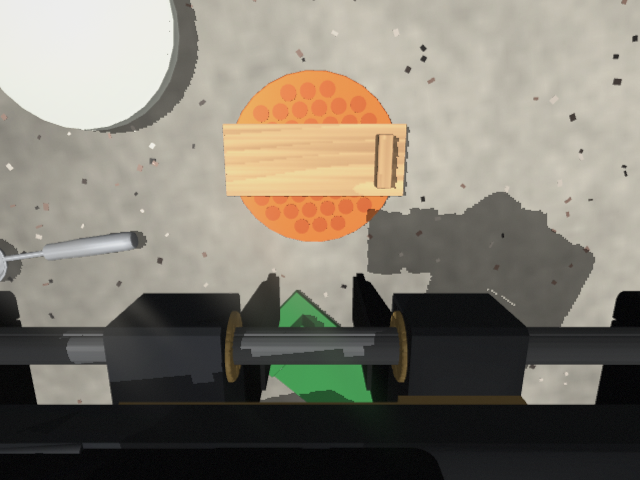

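View pics/sc12.png

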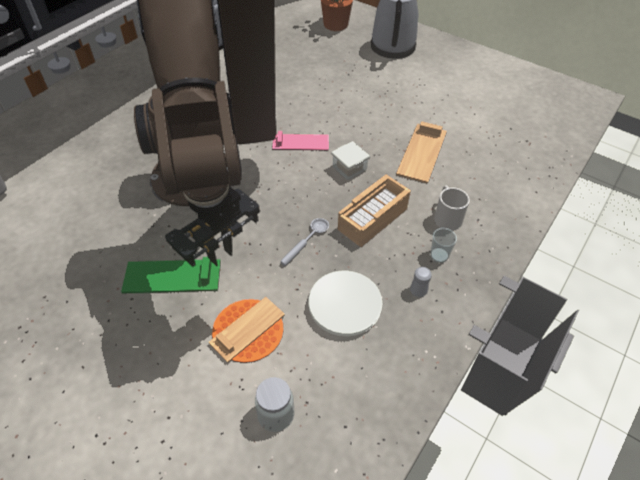

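View pics/sd12.png

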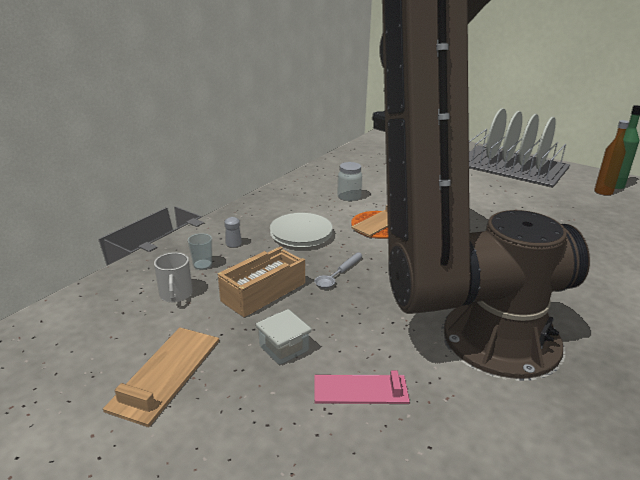

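In w12 the lid's centre is at about (315,160) and the trivet's at about (315,156), so they are a few mm apart. The lid is flat with its bar up, the bystanders match the first pictures, and the gripper is clear. Handing in.

```bash
python3 - <<'E'
from cell import *
print(job_done())
E
```

```text
the job is handed in; nothing more can be done
None
```

The tea box is open and its lid lies flat, grip bar up, in the middle of the trivet. I handed the job in at about 32 s; it reports no verdict.

- **Lifting the lid:** I pinched the grip bar and raised the lid in steps of 2 mm or less, down to 0.3 mm near the end. The beads were felt at a lift of about 7.4 mm, with a peak of about 7 N at the wrist, lid weight included. I backed off about 0.4 mm.
- **Drawing it out:** I pulled the lid straight out over the lip. Readings stayed around 1 to 2 N, and sideways drift was under 0.1 mm. It ended about 211 mm out, clear of the box.
- **Setting it down:** The lid touched the trivet at the predicted height with about 10 N, and I released it there.

**Last checks:** The wrist view shows the lid centred on the trivet to within a few mm, and the fingers are well clear. By eye in the scene and side views, the bystanders stand where they were at the start.

**Disagreements:**
- The fixed cameras differed by about 7 mm in y on the box, so I positioned from the wrist camera.
- The image estimates of the box height implied 4 to 6.6 mm of bead play. By feel it was about 7.3 mm, and I went by feel.

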